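# Set and start the cure timer

## Task

Set the cure timer on the bench: with a fingertip, flick its black thumbwheel round clockwise (seen from above) click by click until the one long, ridged lug stands in the click right at the steel pointer fin, without ever running past it, and only then press the long start bar fully down and let it come up again. Do not lift, tip or shove the timer about, do not press the small round clear button, and leave the things standing around it where they are.

Things in the scene. Friction and masses are not known exactly. Their poses are not given: they have to be found in the camera images.
- timer: Bench cure timer, a loose bare-aluminium housing 180 (its x) by 240 (its y) by 40 mm high on rubber feet, 1.5 to 2.1 kg, free to slide. Origin: centre of its underside; x points from its front (robot side) to the back where the pointer fin stands, y to its left, z up. The thumbwheel is on its right half, the two keys on its left half.
- wheel_hub (a point): Point on the upright axis of the thumbwheel, 66 mm above the bench, level with the top of the lugs (wheel axis is at x 0, y -45 mm of the timer). The hub cap here is 34 mm across and sticks up to 71 mm. The wheel is a black disc of 84 mm diameter with eight lugs, one every 45 degrees, each 10 mm wide, standing out beyond the disc to 58 mm from the axis (the long one to 68 mm), lugs from 44 to 66 mm above the bench. The housing's top is 40 mm above the bench.
- long_lug (a point): On the long lug, 60 mm out from the wheel's axis, on its centre line at the height of the lug's top; a grey ridge, 4 mm higher, runs along this lug only. Moves with the wheel.
- pointer (a point): Top of the tip of the steel pointer fin, fixed on the housing behind the wheel, 74 mm from the wheel's axis straight towards the timer's +x, 59 mm above the bench.
- wheel (a joint): Angle of the thumbwheel, rad, growing clockwise seen from above; 0 when the long lug stands exactly at the pointer. A spring detent holds it at every multiple of 0.785 (45 degrees), where one of the lugs points straight to the timer's front; half-way to the next click it snaps on by itself. Takes about 2 N at the lugs. It starts one to four clicks before 0 (-0.785 to -3.14); a stop prevents turning it below -3.63.
- start_top (a point): Centre of the top of the start bar, a black spring key 70 (timer x) by 34 mm (timer y), its top 53.5 mm above the bench when up (x -25, y +78 mm of the timer).
- start_bar (a joint): Travel of the start bar, m: 0 up, 0.006 fully down (about 4 N). It springs back up.
- clear_top (a point): Centre of the top of the round clear button, 24 mm across, 53.5 mm above the bench, behind the start bar (x 52, y +78 mm of the timer). Not to be pressed.
- clear_button (a joint): Travel of the clear button, m: 0 up, 0.006 fully down.
- glue_jar: Bystander: jar, 60 mm across, 75 mm high, to the timer's left. Origin: centre of its underside.
- pine_offcut: Bystander: block of pine 90 by 45 by 35 mm, to the timer's right. Origin: centre of its underside.
- pencil: Bystander: flat carpenter's pencil, 170 mm long, behind the timer. Origin: centre of its underside.
- mixing_cup: Bystander: open white cup, 72 mm across, 80 mm high, to the right of the timer's front. Origin: centre of its underside.

How it is judged:
By the outcome, as a careful person would: the job done as asked, in the order asked, and still so for the second after the job is handed in, with the robot touching nothing.
It also fails if it takes over 64 s, if anything falls off the work surface, if the arm or the gripper's body presses on something with over 40 N, if the wrist force passes 120 N, or if a joint passes its speed limit or range.

## Robot

A 6-joint arm with a two-finger parallel gripper is mounted at the origin on the work surface. World frame = base frame: x ahead of the robot, y to its left, z up, the work surface at z = 0. Lengths are in mm, angles in rad, forces in N, time in s.
With the tool pointing down it reaches from about 275 to 750 mm from the base axis. Payload 10.2 kg.
Tool frame: the origin (TCP) lies on the mounting face of the last link; the fingertips stand 173 mm ahead of it and the grasp point (between the pads) lies 155 mm ahead of it; z points along the fingers, y is the direction in which the jaws open and shut (so a half turn about z gives the same grasp; the last joint's range is limited). The gripper opens to 85 mm and grips with 20 to 120 N. Pads are 22 mm wide; open, the fingers measure 114 mm over their backs; the gripper's body (76 mm by 85 mm) begins 54 mm behind the grasp point. The pads swing forward as they close: fully open they stand 13 mm farther back than shut.
Start: joints at [-1.438, 0.313, 1.498, -0, 1.331, -0.223], TCP at [182.866, -492.13, 404.694] pointing down, gripper open.
Joint ranges: [-2.94, 2.94], [-0.97, 2.17], [0.19, 2.56], [-1.23, 4.37], [0.02, 3.11], [-2.88, 2.88]. Speed limits (rad/s): [2.39, 2.39, 3.01, 3.14, 3.14, 3.14].

## Interface

Orientations are given as a unit quaternion [x, y, z, w].
In Python, from cell import ctrl, imaging, models gives the robot as it stands.
- The arm moves only by the tool send_rows, never from a script. Its argument "series" is a list of rows, each a list of 3 entries, a list of its own where there are three numbers: the finger opening in m, from 0 to 0.0854, then the shift along the tool's x, y, z in m, then the turn, a rotation vector about the tool's x, y, z in rad. In form: [[fingers, [dx, dy, dz], [wx, wy, wz]], ...]. A call has 1 to 8 rows; each row is the pose to reach, as a shift and turn from the pose commanded when the call began, along the tool's axes at that moment; what a row does not reach only later rows make up. A row lasts 1/8 s, in which the tool goes at most 62.5 mm and 10.7 degrees, less where a joint would pass 70% of its speed; a pose out of reach is approached as far as the arm can. A call with a gripper value outside its range is refused whole. The fingers move at their own pace and stop on an object; the grip force is fixed at half the most. Time passes only in rows, so rows that repeat a pose let the fingers close. It gives the time, the measured TCP pose, the force and the opening at its end, in the units of the state.
- ctrl.sense(): the state, without advancing time (a new reading comes with each control period).
- imaging.get_image(name): name is "scene" or "top" or "wrist"; returns the picture (480x640x3 uint8, red, green, blue); there is no depth.
- imaging.camera_info(name): a dict with "vertical_fov" (degrees; the focal length in pixels is half the picture's height over the tangent of half this angle, whatever the lens; pixels are square), "cx", "cy" (the principal point, pixels), "rvec" (rotation vector, rad) and "tvec" (3), from world to camera coordinates, as OpenCV has them. Camera axes: x right, y down, z forward; pixel columns grow to the right and rows downward; lengths in mm; the calibration is good to about 2 mm. A picture is of the moment at which its call begins: read the wrist's pose just before it. camera_info takes no time and is no camera call; for the wrist camera it gives the pose at the moment of the call.
- ctrl.sign_off(): hands the job in, once; it reports no verdict.
Trained networks look in the newest picture that a camera, given by its name, has taken for a name from the list of things; names that differ only in an ending like _2 or _b are one class to them, and where a whole thing is asked for, a point or a joint stands for the part that bears it (a point fixed in the world has none). Each returns a list of dicts, best first, with "confidence" (0 to 1); they miss things now and then, are a little off and sometimes report something else, mostly with a low value. They report only what shows in the picture. A call takes as long as a camera call.
- models.recognise(thing, camera): "centre" ([column, row] in pixels, amid what is visible of it).
The state is a dict: "time_s": time; "q": joint angles; "qd": joint speeds; "effort": joint torques, N m; "eef_pos": TCP position; "tcp_rot": TCP orientation; "contact_force": force on the tool from outside, world axes, zero at the start; "torque": the same for the moment, N m; "opening": opening from 0.0 (shut) to 1.0 (fully open).
Only numpy, scipy, OpenCV 4.12 (cv2) and the standard library are available. Lean on these libraries where they do the work, as an engineer would, in place of code of your own. Each camera call takes 0.05 s, during which the arm holds its last target. There are 200 camera calls.

## Working session

There is one attempt and no reset: what is moved stays moved. The work goes in short steps, Python scripts to look and compute and a tool call to move; the robot and the scene stay as the last step left them, time stands still between calls to the robot, and variables do not carry over. Pictures are saved under pics/ and viewed, about 8 in all and at most 12, crops included, and the job is handed in when it is done.

Besides the shell and the picture viewer there is one more tool, called after "Call:" as name(argument=value, ...), one argument or row to a line, values as JSON. send_rows: Moves the arm, as the interface text tells. Its arguments: {"type":"object","properties":{"series":{"type":"array"}},"required":["series"]}

```bash
mkdir -p pics; ls; cat > h.py <<'E'
import numpy as np,cv2
from cell import ctrl,imaging,models
def cam(n):
    c=imaging.camera_info(n);f=240/np.tan(np.radians(c["vertical_fov"])/2)
    K=np.array([[f,0,c["cx"]],[0,f,c["cy"]],[0,0,1]]);R=cv2.Rodrigues(np.array(c["rvec"],float))[0]
    return K,R,np.array(c["tvec"],float)
def ray(n,px,z):
    K,R,t=cam(n);o=-R.T@t;d=R.T@np.linalg.inv(K)@np.array([px[0],px[1],1.]);return o+d*(z-o[2])/d[2]
def proj(n,P):
    K,R,t=cam(n);return cv2.projectPoints(np.atleast_2d(np.array(P,float)),cv2.Rodrigues(R)[0],t,K,None)[0][:,0]
def snap(n,name):
    im=imaging.get_image(n);cv2.imwrite(f"pics/{name}.png",im[:,:,::-1]);return im
E
python3 - <<'E'
from h import *
print(ctrl.sense())
for n in("top","scene"):
    snap(n,n+"0");c=imaging.camera_info(n);print(n,c)
    for th,z in(("wheel_hub",66),("long_lug",66),("pointer",59),("start_top",53.5),("clear_top",53.5),("timer",40)):
        for r in models.recognise(th,n)[:2]:print(n,th,r,ray(n,r["centre"],z).round(1))
E
```

```text
pics
{'time_s': 0.0, 'q': array([-1.43840914e+00,  3.13480220e-01,  1.49846887e+00, -1.47687889e-05,
        1.33101480e+00, -2.23419212e-01]), 'qd': array([-8.84567110e-04,  6.64509752e-04,  1.82871759e-05,  4.58295509e-04,
        9.68756608e-04, -6.39719856e-04]), 'effort': array([-7.34818695e-05, -4.12261999e+01, -2.59743887e+01, -1.98751104e-04,
        4.14281458e-03,  6.35452309e-06]), 'eef_pos': array([ 182.85441154, -492.08437927,  404.10749295]), 'tcp_rot': array([ 9.84216377e-01,  1.76967946e-01,  2.40314041e-05, -6.85235892e-04]), 'contact_force': array([-0.16214836, -0.30717091,  0.93112242]), 'torque': array([ 0.01294777, -0.00481284, -0.01195757]), 'opening': 0.9966218228891242}
top {'vertical_fov': 57.96762344034641, 'cx': 317.35710706990307, 'cy': 244.3165536760639, 'rvec': array([ 2.17916693, -1.98981093,  0.24647388]), 'tvec': array([ -1.52685937, 608.97201226, 692.7854777 ])}
top wheel_hub {'centre': [302.9, 263.4], 'confidence': 0.68} [571.8  76.3  66. ]
top long_lug {'centre': [300.5, 260.2], 'confidence': 0.92} [577.2  81.1  66. ]
top pointer {'centre': [279.2,
[... 451 characters left out ...]
17607552, 'rvec': array([ 1.9374572 ,  1.00523654, -0.58734721]), 'tvec': array([-374.95298293, -169.04316275, 1234.47704085])}
scene wheel_hub {'centre': [324.9, 245.7], 'confidence': 0.88} [600.   66.6  66. ]
scene long_lug {'centre': [325.9, 242.9], 'confidence': 0.83} [593.1  73.9  66. ]
scene pointer {'centre': [342.4, 256.5], 'confidence': 0.92} [639.6  77.3  59. ]
scene start_top {'centre': [375.1, 227.6], 'confidence': 0.74} [588.4 200.6  53.5]
scene clear_top {'centre': [394.5, 248.0], 'confidence': 0.65} [668.3 178.9  53.5]
scene clear_top {'centre': [323.6, 245.9], 'confidence': 0.28} [582.9  75.6  53.5]
scene timer {'centre': [342.3, 253.8], 'confidence': 0.7} [609.7 100.3  40. ]
```

```bash
python3 - <<'E'
import cv2
a=cv2.imread("pics/top0.png")[150:370,170:440];b=cv2.imread("pics/scene0.png")[150:350,230:500]
cv2.imwrite("pics/a.png",cv2.resize(a,None,fx=2.7,fy=2.7,interpolation=cv2.INTER_CUBIC))
cv2.imwrite("pics/b.png",cv2.resize(b,None,fx=2.9,fy=2.9,interpolation=cv2.INTER_CUBIC))
E
```

```text
(no output)
```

View pics/a.png

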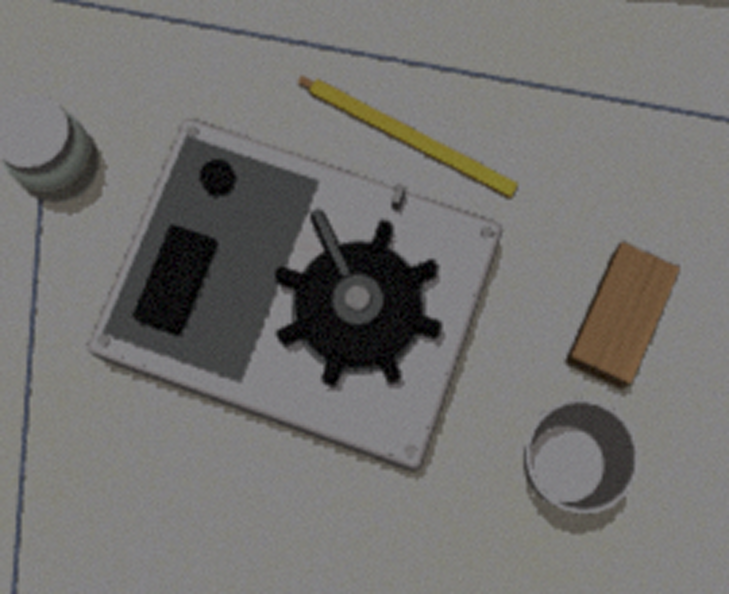

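View pics/b.png

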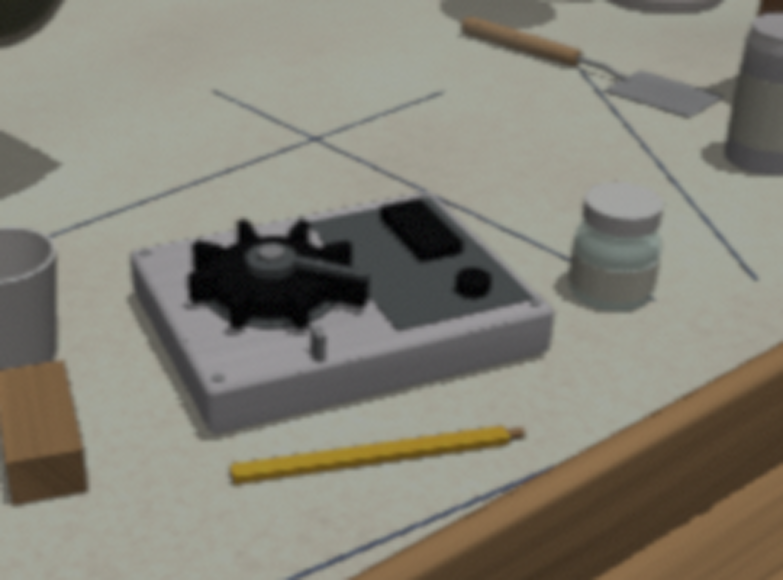

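Top view: the long lug (crop 318,212) is one click (about 45°) counter-clockwise of the fin (398,200), with the hub at (357,297). The scene view agrees. I'll fit the timer's pose next.

```bash
cat >> h.py <<'E'
from scipy.optimize import least_squares
# timer-frame points
MP=dict(c1=(90,120,40),c2=(90,-120,40),c3=(-90,-120,40),c4=(-90,120,40),hub=(0,-45,71),start=(-25,78,53.5),clear=(52,78,53.5),ptr=(74,-45,59))
def T(p,P):
    c,s=np.cos(p[2]),np.sin(p[2]);P=np.atleast_2d(np.array(P,float))
    return np.c_[p[0]+c*P[:,0]-s*P[:,1],p[1]+s*P[:,0]+c*P[:,1],P[:,2]]
def fit(obs,p0=(590,120,-.3)):
    r=least_squares(lambda p:np.concatenate([(proj(n,T(p,[MP[k] for k in o]))-np.array(list(o.values()))).ravel() for n,o in obs.items()]),p0,loss="soft_l1",x_scale=[10,10,.1])
    return r.x,r.fun.reshape(-1,2)
E
python3 - <<'E'
from h import *
A=lambda x,y:(170+x/2.7,150+y/2.7)
B=lambda x,y:(230+x/2.9,150+y/2.9)
top=dict(c1=A(190,122),c2=A(500,228),c3=A(417,463),c4=A(93,347),hub=A(357,296),start=A(176,280),clear=A(218,177),ptr=A(398,190))
sc=dict(c1=B(550,311),c2=B(210,389),c3=B(133,256),c4=B(425,197),hub=B(271,255),start=B(421,229),clear=B(473,282))
for o in (dict(top=top),dict(scene=sc),dict(top=top,scene=sc)):
    p,f=fit(o);print(p.round(3));print(f.round(1).tolist())
E
```

```text
[ 5.87771e+02  1.20061e+02 -2.56000e-01]
[[-1.5, -3.5], [2.6, -1.7], [1.1, 3.2], [-3.2, 0.7], [0.7, 0.6], [-0.3, -1.3], [0.0, -1.2], [-0.3, 4.1]]
[ 5.93625e+02  1.18359e+02 -2.39000e-01]
[[3.3, 0.5], [-0.4, 3.6], [-3.0, -0.8], [1.2, -2.3], [-0.4, 0.3], [-0.5, -1.4], [0.4, -1.0]]
[ 5.89782e+02  1.20243e+02 -2.49000e-01]
[[-1.9, -4.2], [2.4, -3.3], [1.5, 1.7], [-3.0, 0.1], [0.8, -0.6], [-0.3, -2.1], [-0.2, -2.0], [-0.5, 2.8], [2.4, -0.4], [-1.4, 1.8], [-2.8, -2.2], [1.3, -3.0], [-0.8, -0.9], [-0.7, -2.3], [-0.3, -2.0]]
```

```bash
cat >> h.py <<'E'
from scipy.spatial.transform import Rotation as Ro
def rot(a): # tool down, tool y at world angle a
    y=np.array([np.cos(a),np.sin(a),0]);z=np.array([0,0,-1.]);return Ro.from_matrix(np.c_[np.cross(y,z),y,z])
def row(c0,c1): # poses (x,y,z,a)
    R0=rot(c0[3]);d=R0.inv().apply(np.array(c1[:3])-c0[:3])/1000
    return d.round(4).tolist(),(R0.inv()*rot(c1[3])).as_rotvec().round(4).tolist()
def after(c0,d,w): # commanded pose after a row
    R0=rot(c0[3]);p=np.array(c0[:3])+R0.apply(d)*1000;y=(R0*Ro.from_rotvec(w)).apply([0,1,0]);return (*p,np.arctan2(y[1],y[0]))
E
python3 - <<'E'
from h import *
A=lambda x,y:(170+x/2.7,150+y/2.7)
B=lambda x,y:(230+x/2.9,150+y/2.9)
top=dict(hub=A(357,296),start=A(176,280),clear=A(218,177))
sc=dict(hub=B(271,255),start=B(421,229),clear=B(473,282))
for o in (dict(top=top),dict(scene=sc),dict(top=top,scene=sc)):
    p,f=fit(o);print(p.round(3),f.round(1).tolist())
s=ctrl.sense();K,R,t=cam("wrist");Rt=Ro.from_quat(s["tcp_rot"])
print("cam pos in tool",Rt.inv().apply(-R.T@t-s["eef_pos"]).round(1)," axis in tool",Rt.inv().apply(R[2]).round(3),"f",K[0,0])
y=Rt.apply([0,1,0]);a=np.arctan2(y[1],y[0]);print(a)
c0=(182.866,-492.13,404.694,a)
print(row(c0,(510,75,380,.14)))
E
```

```text
[ 5.87252e+02  1.19745e+02 -2.37000e-01] [[1.0, 0.5], [-0.2, -0.2], [-0.6, -0.4]]
[ 5.94513e+02  1.17521e+02 -2.67000e-01] [[-0.7, 0.3], [0.3, -0.7], [0.3, 0.0]]
[ 5.89252e+02  1.20549e+02 -2.51000e-01] [[0.6, -0.3], [-0.5, -1.9], [-0.3, -1.8], [-0.9, -1.1], [-0.7, -2.4], [-0.4, -2.1]]
cam pos in tool [75.7  0.7 29.1]  axis in tool [-0.3    0.001  0.954] f 381.32649239698367
-1.2149850621825016
([0.5042, -0.4176, 0.0247], [0.0, 0.0, -1.355])
```

Call:
send_rows(
  series=[
    [0, [0.045, -0.037, 0.002], [0, 0, -0.12]],
    [0, [0.09, -0.074, 0.004], [0, 0, -0.24]],
    [0, [0.135, -0.111, 0.006], [0, 0, -0.36]],
    [0, [0.18, -0.148, 0.008], [0, 0, -0.48]],
    [0, [0.225, -0.185, 0.01], [0, 0, -0.6]],
    [0, [0.27, -0.222, 0.012], [0, 0, -0.72]],
    [0, [0.315, -0.26, 0.014], [0, 0, -0.84]],
    [0, [0.36, -0.3, 0.016], [0, 0, -0.96]],
  ],
)

```text
time_s: 1.7
eef_pos: [416.4, -83.7, 388.9]
tcp_rot: [0.79, 0.613, 0.0, 0.0]
contact_force: [0.9, -0.1, 0.9]
opening: 0.0
```

```bash
python3 - <<'E'
from h import *
c=after((182.866,-492.13,404.694,-1.21498),[.36,-.3,.016],[0,0,-.96]);print(c,ctrl.sense()["eef_pos"],row(c,(510,75,380,.14)))
E
```

```text
(np.float64(415.8097718906234), np.float64(-85.51322816518109), np.float64(388.694), np.float64(-0.25498)) [416.42610271 -83.69625975 388.94064193] ([0.1791, 0.0507, 0.0087], [0.0, 0.0, -0.395])
```

Call:
send_rows(
  series=[
    [0, [0.048, 0.013, 0.002], [0, 0, -0.1]],
    [0, [0.096, 0.026, 0.004], [0, 0, -0.2]],
    [0, [0.144, 0.04, 0.007], [0, 0, -0.3]],
    [0, [0.179, 0.051, 0.009], [0, 0, -0.395]],
    [0, [0.179, 0.051, 0.009], [0, 0, -0.395]],
    [0, [0.179, 0.051, 0.009], [0, 0, -0.395]],
  ],
)

```text
time_s: 2.45
eef_pos: [510.1, 74.5, 379.6]
tcp_rot: [0.656, 0.755, -0.0, -0.0]
contact_force: [0.0, -0.6, -0.8]
opening: -0.0
```

```bash
python3 - <<'E'
from h import *
s=ctrl.sense();print(after((415.81,-85.51,388.694,-.25498),[.179,.051,.009],[0,0,-.395]),s["eef_pos"],Ro.from_quat(s["tcp_rot"]).apply([0,1,0]),s["contact_force"])
snap("wrist","w1")
E
```

```text
(np.float64(510.30954926248893), np.float64(74.83910411095668), np.float64(379.694), np.float64(0.14002000000000012)) [510.11244564  74.49573733 379.64774408] [ 9.90324147e-01  1.38772935e-01 -3.94957666e-04] [ 0.04058909 -0.56609424 -0.79208179]
```

View pics/w1.png

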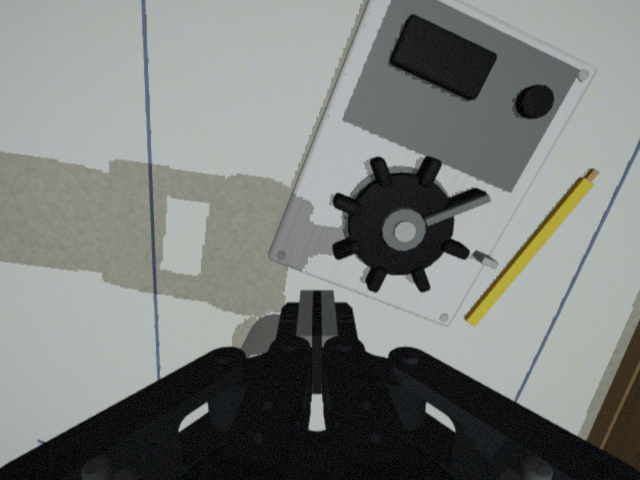

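```bash
python3 - <<'E'
from h import *
w=dict(hub=(405,232),start=(445,56),clear=(535,100),ptr=(474,254))
cn=dict(c1=(593,71),c2=(447,325),c3=(270,257))
for k in list(w):
    print(k,ray("wrist",w[k],MP[k][2]).round(1))
p,f=fit(dict(wrist=w));print(p.round(3),f.round(1).tolist())
p2,f=fit(dict(wrist={**w,**cn}));print(p2.round(3),f.round(1).tolist())
for th,z in(("wheel_hub",66),("long_lug",66),("start_top",53.5),("clear_top",53.5),("pointer",59)):
    for r in models.recognise(th,"wrist")[:1]:print(th,r,ray("wrist",r["centre"],z).round(1))
im=cv2.imread("pics/w1.png")
import numpy as np
th=np.radians(np.arange(0,360,45))
for a in th:
    q=proj("wrist",T(p,[(58*np.cos(a),-45+58*np.sin(a),66)]))[0];cv2.circle(im,tuple(int(v) for v in q),2,(0,0,255),-1)
for P in list(MP.values())+[(10,61,53.5),(10,95,53.5),(-60,61,53.5),(-60,95,53.5),(68*.7071,-45+68*.7071,66)]:
    q=proj("wrist",T(p,[P]))[0];cv2.circle(im,tuple(int(v) for v in q),2,(0,255,0),-1)
cv2.imwrite("pics/w1o.png",cv2.resize(im[0:340,240:640],None,fx=1.75,fy=1.75))
E
```

```text
hub [577.7  75.2  71. ]
start [583.7 202.6  53.5]
clear [656.1 182.9  53.5]
ptr [640.4  61.5  59. ]
[ 5.87122e+02  1.20675e+02 -2.56000e-01] [[-2.0, -2.7], [-1.5, -0.0], [1.4, 0.2], [7.2, 4.7]]
[ 5.87132e+02  1.20633e+02 -2.57000e-01] [[-2.0, -2.7], [-1.4, 0.1], [1.5, 0.4], [7.1, 4.8], [7.7, -4.1], [-0.2, 3.0], [-6.3, 0.5]]
wheel_hub {'centre': [401.3, 223.5], 'confidence': 0.91} [574.9  80.1  66. ]
long_lug {'centre': [402.6, 225.0], 'confidence': 0.73} [576.2  79.   66. ]
start_top {'centre': [442.0, 59.2], 'confidence': 0.57} [582.3 200.2  53.5]
clear_top {'centre': [534.4, 102.8], 'confidence': 0.81} [656.6 181.1  53.5]
pointer {'centre': [425.0, 152.0], 'confidence': 0.72} [583.2 135.7  59. ]
```

View pics/w1o.png

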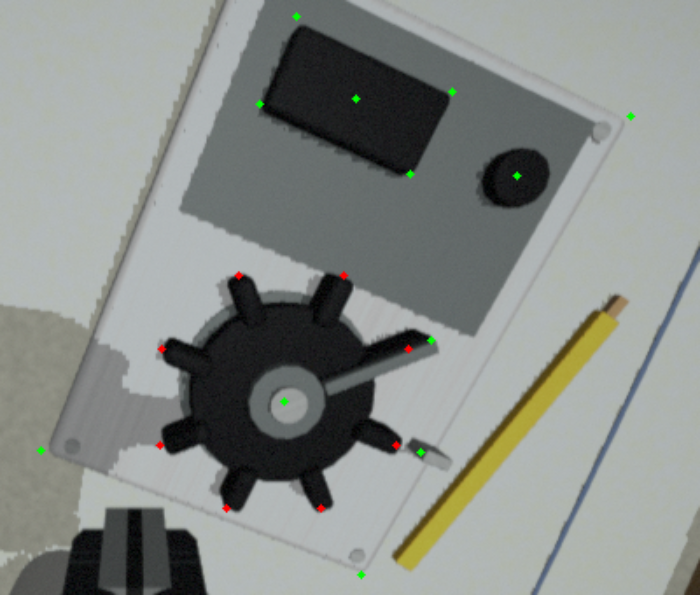

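Timer fit is good to 1–2 mm: wheel axis about (577, 76.5), yaw about -0.25. I'll bring the closed fingertip above the front-right lug gap, then check from the wrist.

```bash
python3 - <<'E'
from h import *
c0=(510.31,74.84,379.694,.14002);b=-.25+np.pi+.3927
print(row(c0,(577+60*np.cos(b),76.5+60*np.sin(b),258,b-np.pi)))
E
```

```text
([-0.0078, 0.0063, 0.1217], [0.0, 0.0, -0.0027])
```

Call:
send_rows(
  series=[
    [0, [-0.003, 0.003, 0.045], [0, 0, 0]],
    [0, [-0.006, 0.005, 0.09], [0, 0, -0.002]],
    [0, [-0.008, 0.006, 0.122], [0, 0, -0.003]],
    [0, [-0.008, 0.006, 0.122], [0, 0, -0.003]],
  ],
)

```text
time_s: 3.25
eef_pos: [517.0, 67.5, 256.2]
tcp_rot: [0.655, 0.756, -0.001, -0.002]
contact_force: [-1.0, -0.3, 0.8]
opening: -0.001
```

```bash
python3 - <<'E'
from h import *
s=ctrl.sense();print(after((510.31,74.84,379.694,.14002),[-.008,.006,.122],[0,0,-.003]),s["eef_pos"])
im=snap("wrist","w2")[:,:,::-1].copy()
# project tip footprint 14x22 and where it will be at z=51
Rt=Ro.from_quat(s["tcp_rot"])
for dy,col in((7,(0,255,0)),(14.5,(0,0,255))):
    P=[s["eef_pos"]+Rt.apply([x,y,173])for x,y in((-11,-dy),(11,-dy),(11,dy),(-11,dy))]
    cv2.polylines(im,[proj("wrist",P).astype(int)],True,col,1)
    P=np.array(P);P[:,2]=62;cv2.polylines(im,[proj("wrist",P).astype(int)],True,(255,255,0),1)
cv2.imwrite("pics/w2o.png",im)
E
```

```text
(np.float64(517.3677825824038), np.float64(67.75567187239909), np.float64(257.694), np.float64(0.1430200000000001)) [516.98803498  67.46154928 256.20665993]
```

View pics/w2o.png

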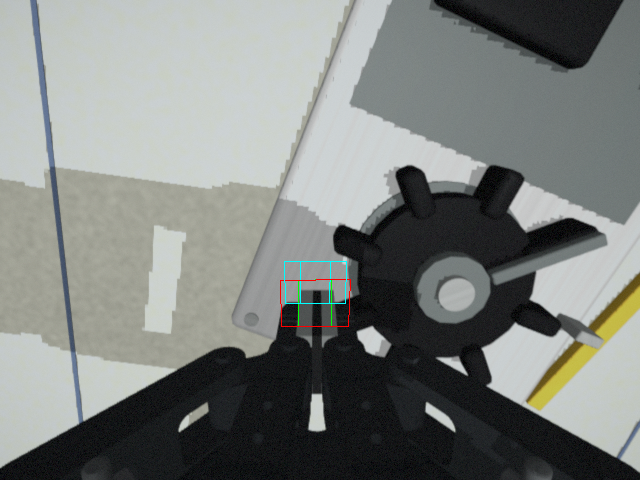

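```bash
python3 - <<'E'
from h import *
s=ctrl.sense();print(s["eef_pos"])
h=ray("wrist",(457,294),71)
print("hub",h)
for n,px in dict(front=(336,237),left1=(404,168),left2=(510,170),back=(558,325),right=(485,382)).items():
    q=ray("wrist",px,66);d=q-h;print(n,q.round(1),np.hypot(*d[:2]).round(1),np.degrees(np.arctan2(d[1],d[0])).round(1))
im=cv2.imread("pics/w2.png")[200:400,240:440]
im=(255*(im/255.)**.45).astype('uint8');cv2.imwrite("pics/w2c.png",cv2.resize(im,None,fx=3,fy=3,interpolation=cv2.INTER_CUBIC))
E
```

```text
[517.45758318  67.52842211 257.92931932]
hub [580.24857161  75.39687351  71.        ]
front [522.   92.9  66. ] 60.8 163.3
left1 [545.7 127.2  66. ] 62.3 123.7
left2 [590.3 132.8  66. ] 58.2 80.1
back [634.9  64.2  66. ] 55.7 -11.6
right [609.   27.4  66. ] 55.9 -59.1
```

View pics/w2c.png

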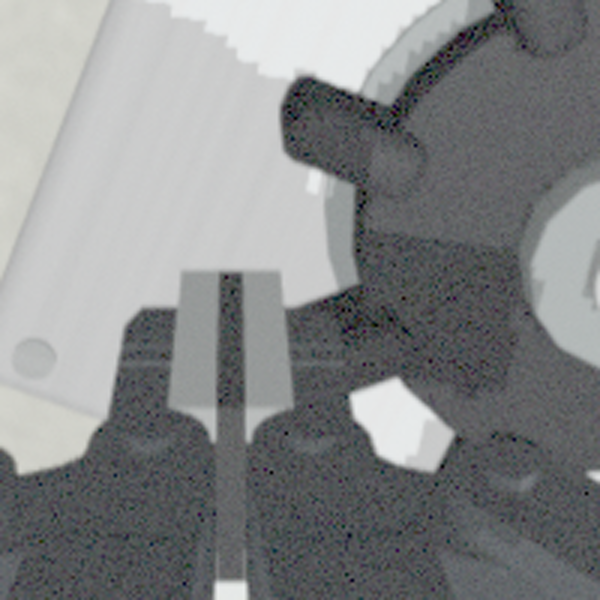

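```bash
cat >> h.py <<'E'
C=np.array([578,77.8]);YAW=-.247;RAD=58
def arc(g,z): # finger angle g past start gap, clockwise
    b=YAW+np.pi+.3927-g;return (C[0]+RAD*np.cos(b),C[1]+RAD*np.sin(b),z,b-np.pi)
E
python3 - <<'E'
from h import *
c0=(517.37,67.76,257.694,.14302)
d=row(c0,arc(0,224));print(d)
s=arc(0,224)
for k in range(1,17):print(k,row(s,arc(k*.78/16,224)))
E
```

```text
([0.0011, 0.0034, 0.0337], [0.0, 0.0, -0.0027])
1 ([0.0028, 0.0001, 0.0], [0.0, 0.0, 0.0488])
2 ([0.0056, 0.0003, 0.0], [0.0, 0.0, 0.0975])
3 ([0.0085, 0.0006, 0.0], [0.0, 0.0, 0.1462])
4 ([0.0112, 0.0011, 0.0], [0.0, 0.0, 0.195])
5 ([0.014, 0.0017, 0.0], [0.0, 0.0, 0.2437])
6 ([0.0167, 0.0025, 0.0], [0.0, 0.0, 0.2925])
7 ([0.0194, 0.0033, 0.0], [0.0, 0.0, 0.3412])
8 ([0.0221, 0.0044, 0.0], [0.0, 0.0, 0.39])
9 ([0.0246, 0.0055, 0.0], [0.0, 0.0, 0.4388])
10 ([0.0272, 0.0068, 0.0], [0.0, 0.0, 0.4875])
11 ([0.0296, 0.0081, 0.0], [0.0, 0.0, 0.5362])
12 ([0.032, 0.0096, 0.0], [0.0, 0.0, 0.585])
13 ([0.0343, 0.0113, 0.0], [0.0, 0.0, 0.6338])
14 ([0.0366, 0.013, 0.0], [0.0, 0.0, 0.6825])
15 ([0.0387, 0.0148, 0.0], [0.0, 0.0, 0.7313])
16 ([0.0408, 0.0168, 0.0], [0.0, 0.0, 0.78])
```

Call:
send_rows(
  series=[
    [0, [0.001, 0.0035, 0.008], [0, 0, -0.003]],
    [0, [0.001, 0.0035, 0.015], [0, 0, -0.003]],
    [0, [0.001, 0.0035, 0.022], [0, 0, -0.003]],
    [0, [0.001, 0.0035, 0.028], [0, 0, -0.003]],
    [0, [0.001, 0.0035, 0.0337], [0, 0, -0.003]],
    [0, [0.001, 0.0035, 0.0337], [0, 0, -0.003]],
  ],
)

```text
time_s: 4.05
eef_pos: [520.6, 69.2, 223.6]
tcp_rot: [0.654, 0.757, -0.0, -0.0]
contact_force: [-0.6, 0.2, -0.0]
opening: 0.003
```

No contact on the way down. Now the arc push, first half.

Call:
send_rows(
  series=[
    [0, [0.0028, 0.0001, 0], [0, 0, 0.049]],
    [0, [0.0056, 0.0003, 0], [0, 0, 0.098]],
    [0, [0.0085, 0.0006, 0], [0, 0, 0.146]],
    [0, [0.0112, 0.0011, 0], [0, 0, 0.195]],
    [0, [0.014, 0.0017, 0], [0, 0, 0.244]],
    [0, [0.0167, 0.0025, 0], [0, 0, 0.293]],
    [0, [0.0194, 0.0033, 0], [0, 0, 0.341]],
    [0, [0.0221, 0.0044, 0], [0, 0, 0.39]],
  ],
)

```text
time_s: 5.05
eef_pos: [521.9, 91.7, 224.2]
tcp_rot: [0.788, 0.615, 0.0, 0.0]
contact_force: [-0.9, -0.8, 0.1]
opening: 0.001
```

```bash
python3 - <<'E'
from h import *
s=ctrl.sense();print(s["contact_force"])
m=arc(.39,224)
for k in range(1,9):print(row(m,arc(.39+k*.0488,224)))
im=snap("top","t2")[:,:,::-1];cv2.imwrite("pics/t2c.png",cv2.resize(im[150:370,170:440],None,fx=2.7,fy=2.7,interpolation=cv2.INTER_CUBIC))
E
```

```text
[-0.94520584 -0.78297593  0.12860679]
([0.0028, 0.0001, 0.0], [0.0, 0.0, 0.0488])
([0.0057, 0.0003, 0.0], [0.0, 0.0, 0.0976])
([0.0085, 0.0006, 0.0], [0.0, 0.0, 0.1464])
([0.0112, 0.0011, 0.0], [0.0, 0.0, 0.1952])
([0.014, 0.0017, 0.0], [0.0, 0.0, 0.244])
([0.0167, 0.0025, 0.0], [0.0, 0.0, 0.2928])
([0.0194, 0.0034, 0.0], [0.0, 0.0, 0.3416])
([0.0221, 0.0044, 0.0], [0.0, 0.0, 0.3904])
```

View pics/t2c.png

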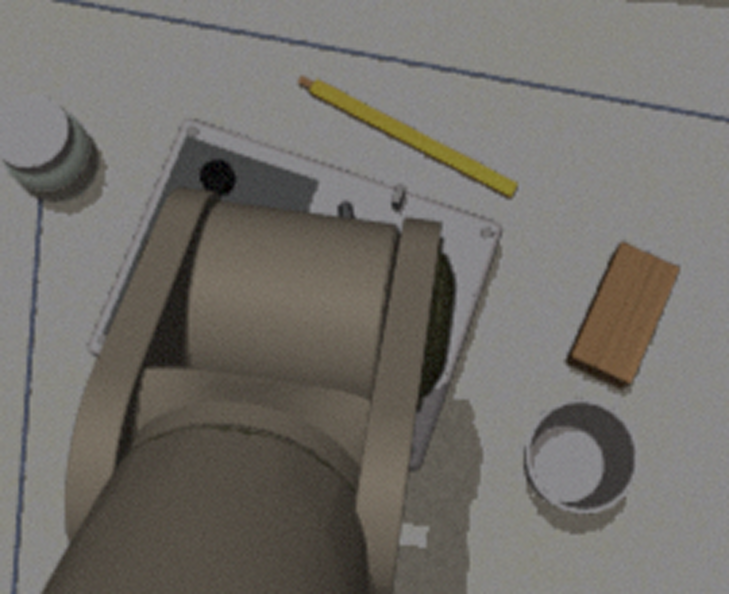

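Mid-push the lug tip has moved from (318,212) to (346,212), and the housing is unmoved. Now the second half.

Call:
send_rows(
  series=[
    [0, [0.0028, 0.0001, 0], [0, 0, 0.049]],
    [0, [0.0056, 0.0003, 0], [0, 0, 0.098]],
    [0, [0.0085, 0.0006, 0], [0, 0, 0.146]],
    [0, [0.0112, 0.0011, 0], [0, 0, 0.195]],
    [0, [0.014, 0.0017, 0], [0, 0, 0.244]],
    [0, [0.0167, 0.0025, 0], [0, 0, 0.293]],
    [0, [0.0194, 0.0034, 0], [0, 0, 0.341]],
    [0, [0.0221, 0.0044, 0], [0, 0, 0.39]],
  ],
)

```text
time_s: 6.1
eef_pos: [531.5, 112.2, 224.2]
tcp_rot: [0.892, 0.451, 0.0, 0.0]
contact_force: [-0.6, -0.3, -0.1]
opening: -0.0
```

Call:
send_rows(
  series=[
    [0, [0, 0, 0], [0, 0, 0]],
    [0, [0, 0, 0], [0, 0, 0]],
    [0, [0, 0, -0.01], [0, 0, 0]],
    [0, [0, 0, -0.03], [0, 0, 0]],
    [0, [0, 0, -0.07], [0, 0, 0]],
    [0, [0, 0, -0.12], [0, 0, 0]],
    [0, [0, 0, -0.16], [0, 0, 0]],
    [0, [0, 0, -0.16], [0, 0, 0]],
  ],
)

```text
time_s: 7.1
eef_pos: [531.4, 112.1, 387.6]
tcp_rot: [0.892, 0.452, 0.003, 0.002]
contact_force: [-0.3, 0.8, -0.5]
opening: -0.0
```

```bash
python3 - <<'E'
from h import *
s=ctrl.sense();y=Ro.from_quat(s["tcp_rot"]).apply([0,1,0]);print(s["eef_pos"],np.arctan2(y[1],y[0]),arc(.78,64+320),s["contact_force"])
snap("wrist","w3")
E
```

```text
[531.40531498 112.11726943 387.6273172 ] -0.6335401786897225 (np.float64(531.2817700394914), np.float64(112.17160149537753), 384, -0.6342999999999996) [-0.32640997  0.76685315 -0.48168847]
```

View pics/w3.png

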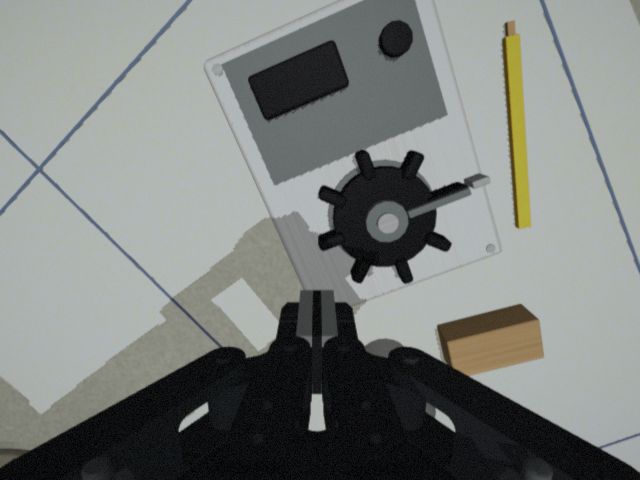

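The long lug now points at the fin (465,187 → 480,180). Next I'll locate the start bar.

```bash
python3 - <<'E'
from h import *
print(ctrl.sense()["eef_pos"])
for n,px,z in(("start",(299,78),53.5),("clear",(396,37),53.5),("hub",(389,223),71),("ptr",(466,180),59)):print(n,ray("wrist",px,z).round(1))
for th in("start_top","clear_top"):
    for r in models.recognise(th,"wrist")[:1]:print(th,r,ray("wrist",r["centre"],53.5).round(1))
o=T((0,0,YAW),[(-25,123,0),(-30,123,0),(52,123,0)])+np.r_[C,0];print(o.round(1))
c0=arc(.78,384);print(row(c0,(o[1][0],o[1][1],245,YAW)))
E
```

```text
[531.23295472 112.09095998 385.31573213]
start [583.1 202.5  53.5]
clear [655.3 183.1  53.5]
hub [576.   76.4  71. ]
ptr [643.5  65.8  59. ]
start_top {'centre': [297.3, 80.8], 'confidence': 0.98} [579.9 201.5  53.5]
clear_top {'centre': [394.9, 36.0], 'confidence': 0.81} [652.9 184.   53.5]
[[583.8 203.2   0. ]
 [579.  204.4   0. ]
 [658.5 184.4   0. ]]
([0.1026, -0.0162, 0.139], [0.0, 0.0, -0.3873])
```

```bash
python3 - <<'E'
from h import *
print(row(arc(.78,384),(582,202.5,240,YAW)))
E
```

```text
([0.1028, -0.0127, 0.144], [0.0, 0.0, -0.3873])
```

Call:
send_rows(
  series=[
    [0, [0.035, -0.004, 0], [0, 0, -0.13]],
    [0, [0.07, -0.008, 0.01], [0, 0, -0.26]],
    [0, [0.103, -0.013, 0.04], [0, 0, -0.387]],
    [0, [0.103, -0.013, 0.08], [0, 0, -0.387]],
    [0, [0.103, -0.013, 0.12], [0, 0, -0.387]],
    [0, [0.103, -0.013, 0.144], [0, 0, -0.387]],
    [0, [0.103, -0.013, 0.144], [0, 0, -0.387]],
    [0, [0.103, -0.013, 0.144], [0, 0, -0.387]],
  ],
)

```text
time_s: 8.25
eef_pos: [582.2, 202.8, 240.7]
tcp_rot: [0.789, 0.615, 0.0, 0.0]
contact_force: [0.6, 0.0, 0.1]
opening: 0.001
```

Call:
send_rows(
  series=[
    [0, [0, 0, 0.004], [0, 0, 0]],
    [0, [0, 0, 0.008], [0, 0, 0]],
    [0, [0, 0, 0.01], [0, 0, 0]],
    [0, [0, 0, 0.012], [0, 0, 0]],
    [0, [0, 0, 0.012], [0, 0, 0]],
  ],
)

```text
time_s: 8.88
eef_pos: [582.0, 202.8, 227.9]
tcp_rot: [0.789, 0.615, -0.0, -0.0]
contact_force: [-0.7, -0.5, -1.0]
opening: -0.001
```

Call:
send_rows(
  series=[
    [0, [0, 0, 0.001], [0, 0, 0]],
    [0, [0, 0, 0.002], [0, 0, 0]],
    [0, [0, 0, 0.003], [0, 0, 0]],
    [0, [0, 0, 0.004], [0, 0, 0]],
    [0, [0, 0, 0.005], [0, 0, 0]],
    [0, [0, 0, 0.006], [0, 0, 0]],
    [0, [0, 0, 0.007], [0, 0, 0]],
    [0, [0, 0, 0.007], [0, 0, 0]],
  ],
)

```text
time_s: 9.88
eef_pos: [582.0, 202.8, 221.1]
tcp_rot: [0.789, 0.615, 0.0, 0.0]
contact_force: [-0.3, -0.2, 2.8]
opening: 0.007
```

Call:
send_rows(
  series=[
    [0, [0, 0, 0.0005], [0, 0, 0]],
    [0, [0, 0, 0.001], [0, 0, 0]],
    [0, [0, 0, 0.001], [0, 0, 0]],
  ],
)

```text
time_s: 10.25
eef_pos: [582.1, 202.8, 220.8]
tcp_rot: [0.789, 0.615, 0.0, 0.0]
contact_force: [-2.5, -1.0, 10.0]
opening: -0.002
```

Call:
send_rows(
  series=[
    [0, [0, 0, 0.0005], [0, 0, 0]],
    [0, [0, 0, 0.0005], [0, 0, 0]],
    [0, [0, 0, 0.0005], [0, 0, 0]],
  ],
)

```text
time_s: 10.62
eef_pos: [582.0, 202.8, 220.7]
tcp_rot: [0.789, 0.615, 0.0, 0.0]
contact_force: [-3.9, -1.3, 11.5]
opening: -0.0
```

The bar has bottomed: the tip stalls at 47.7 mm with the force up to 11.5 N. I'll release it and back off.

Call:
send_rows(
  series=[
    [0, [0, 0, -0.002], [0, 0, 0]],
    [0, [0, 0, -0.004], [0, 0, 0]],
    [0, [0, 0, -0.007], [0, 0, 0]],
    [0, [0, 0, -0.012], [0, 0, 0]],
    [0, [0, 0, -0.04], [0, 0, 0]],
    [0, [0, 0, -0.09], [0, 0, 0]],
    [0, [0, 0, -0.14], [0, 0, 0]],
    [0, [0, 0, -0.18], [0, 0, 0]],
  ],
)

```text
time_s: 11.62
eef_pos: [581.7, 202.8, 401.6]
tcp_rot: [0.789, 0.615, 0.0, 0.0]
contact_force: [0.2, -0.1, -0.5]
opening: 0.006
```

Call:
send_rows(
  series=[
    [0, [-0.05, -0.03, 0], [0, 0, 0]],
    [0, [-0.1, -0.06, 0], [0, 0, 0]],
    [0, [-0.15, -0.09, 0], [0, 0, 0]],
    [0, [-0.2, -0.12, 0], [0, 0, 0]],
    [0, [-0.25, -0.15, 0], [0, 0, 0]],
    [0, [-0.3, -0.18, 0], [0, 0, 0]],
    [0, [-0.3, -0.18, 0], [0, 0, 0]],
    [0, [-0.3, -0.18, 0], [0, 0, 0]],
  ],
)

```text
time_s: 12.62
eef_pos: [334.2, -44.0, 399.7]
tcp_rot: [0.789, 0.614, 0.0, 0.0]
contact_force: [0.5, 0.1, -0.1]
opening: -0.004
```

```bash
python3 - <<'E'
from h import *
im=snap("top","t3")[:,:,::-1];s=imaging.get_image("scene")[:,:,::-1]
f=lambda a:cv2.resize(a,(600,450) if 0 else None,fx=1.45,fy=1.45,interpolation=cv2.INTER_CUBIC)
cv2.imwrite("pics/f.png",np.hstack([f(im[150:370,170:440]),f(s[150:370,230:500])]))
E
```

```text
(no output)
```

View pics/f.png

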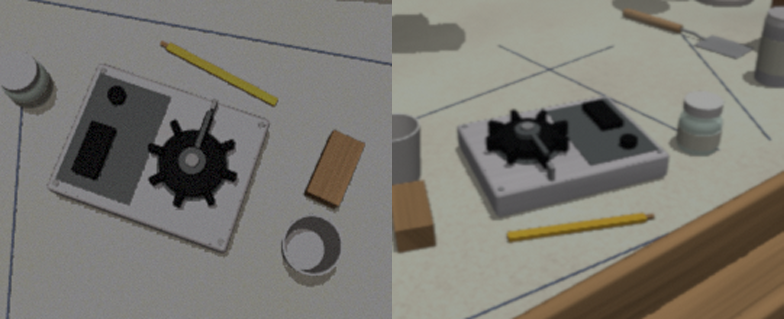

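Both views show the long lug at the fin (top view 212,108), the bar back up, and the timer and bystanders unmoved.

```bash
python3 -c "
from cell import ctrl
print(ctrl.sense()['qd'].round(3)); print(ctrl.sign_off())"
```

```text
[ 0.008  0.005 -0.001 -0.002 -0.001 -0.006]
the job is handed in; nothing more can be done
None
```

The cure timer is set and I've handed the job in, at about 13 s of the 64 s allowed.

- **Wheel:** It started one click before the pointer. I swept the closed fingertip clockwise through the lug gap nearest the robot for one click. The wrist picture right after, and the final top and scene pictures, all show the long lug at the steel fin. I saw no sign of it running past.
- **Start bar:** I pressed it only after that. The fingertip stalled about 6 mm down (tip at 47.7 mm) while the force rose from 2.8 N to 11.5 N, so the bar was on its stop. I then released it and moved the arm clear.
- **Surroundings:** In the last pictures the timer, jar, pine block, pencil and cup look where they were. I kept the fingertip clear of the clear button, and contact force read about zero once the arm had withdrawn.
- **Disagreements:** My position fits from the different cameras disagreed by 2–7 mm. The recogniser misplaced several points, such as the pointer and the lug. I relied on the close wrist-camera measurements of the lugs instead. The bar coming back up was judged by eye only.

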